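Fit the keyed drive hub on the reel spindle

ROBOT

A 6-joint arm with a two-finger parallel gripper is mounted at the origin on a cart in front of the work surface, level with it; the furniture and walls round the work are solid. World frame = base frame: x ahead of the robot, y to its left, z up, the work surface at z = 0. Lengths are in mm, angles in rad, forces in N, time in s.
With the tool pointing down it reaches from about 375 to 925 mm from the base axis. Payload 5.7 kg.
Tool frame: the origin (TCP) lies midway between the tips of the shut fingers; the grasp point (between the pads) lies 19 mm behind it; x points along the fingers, y is the direction in which the jaws open and shut, and the axes are right-handed (so a half turn about x gives the same grasp; the last joint's range is limited). The gripper opens to 88 mm and grips with 3 to 60 N. Pads are 20 mm wide; open, the fingers measure 115 mm over their backs; the gripper's body (75 mm by 178 mm) begins 61 mm behind the grasp point.
Start: joints at [-1.354, 0.359, 1.51, -0, 1.272, -0.115], TCP at [195.431, -567.247, 222.623] pointing down, gripper open.
Joint ranges: [-2.97, 2.97], [-1.01, 2.36], [0.21, 2.38], [-0.96, 4.11], [0.2, 2.71], [-2.98, 2.98]. Speed limits (rad/s): [2.39, 2.39, 3.14, 3.14, 3.14, 3.14].

INTERFACE

Orientations are given as a unit quaternion [x, y, z, w].
In Python, from bench import manip gives the robot as it stands.
- The arm moves only by the tool carry_out, never from a script. Its argument "targets" is a list of rows, each a list of 7 numbers: the closure, from 0 (fully open) to 1 (shut), then the shift along the tool's x, y, z in units of 250 mm (1.0 is 250 mm), then the turn, a rotation vector about the tool's x, y, z in units of 60 degrees (1.0 is 60 degrees). In form: [[hand, tx, ty, tz, ax, ay, az], ...]. A call has 1 to 20 rows; each row is the pose to reach, as a shift and turn from the pose measured when the call began, along the tool's axes at that moment; what a row does not reach only later rows make up. A row lasts 1/10 s, in which the tool goes at most 50 mm and 8.59 degrees, less where a joint would pass 70% of its speed; a pose out of reach is approached as far as the arm can. A call with a number of a shift or a turn outside -1 to 1 is refused whole. A call with a gripper value outside its range is refused whole. The fingers move at their own pace and stop on an object; "force" is the grip in N (left out, the last holds). Time passes only in rows, so rows that repeat a pose let the fingers close. It gives the time, the measured TCP pose, the force and the opening at its end, in the units of the state.
- manip.sense(): the state, without advancing time (a new reading comes with each control period).
- manip.snapshot(name): name is "side" or "top"; returns a dict with "pixels" (420x560x3 uint8, red, green, blue), "K" (3x3 intrinsics, pixels), "eye" and "attitude" of the camera in the world. Camera axes: x right, y down, z forward; pixel columns grow to the right and rows downward; lengths in mm; the calibration is good to about 2 mm. A picture is of the moment at which its call begins. There is no depth.
- manip.hand_in(): hands the job in, once; it reports no verdict.
The state is a dict: "t": time; "joints": joint angles; "joint_vel": joint speeds; "joint_efforts": joint torques, N m; "position": TCP position; "ee_rot": TCP orientation; "wrist_force": force on the tool from outside, world axes, zero at the start; "torque": the same for the moment, N m; "finger_gap": finger opening in mm.
Only numpy, scipy, OpenCV 4.12 (cv2) and the standard library are available. Lean on these libraries where they do the work, as an engineer would, in place of code of your own. Each camera call takes 0.05 s, during which the arm holds its last target. There are 200 camera calls.

TASK

Fit the loose keyed drive hub onto the upright spindle of the small stand: set it over the spindle the same way up as it lies, turn it until its inner tab drops into the spindle's keyway, and bring it down fully home on the stand's shoulder. Go gently, feeling for the keyway under light pressure and never forcing the parts, leave the weight, the loupe and the thumb screw where they are, and let go of the hub at the end.

Things in the scene. Friction and masses are not known exactly. Their poses are not given: they have to be found in the camera images.
- hub_mid (a point): Centre, half-way up, of the loose keyed drive hub: a steel ring, 36 mm high, 48 mm outer diameter, about 0.11 kg, standing on the worktop, z up. Two flats run its full height, facing its +y and -y, 42 mm apart, 23 mm wide (grip here). Through bore 32.6 mm in diameter, chamfered 2 mm at the bottom. An inner tab stands on its -x side.
- hub_tab (a point): Middle of the underside of the hub's inner tab, 14 mm from the hub's axis on its -x side and 12 mm above its bottom; axes as the hub's. The tab is 6 mm wide and 18 mm high and reaches inwards to 10.5 mm from the axis.
- shoulder (a point): Point on the spindle's axis in the plane of the stand's shoulder, the level round face (40 mm diameter, 30 mm above the worktop) on which the hub's bottom must rest; axes as the stand's. Fully home, the hub's centre is 18 mm above this point; with the tab still resting on the spindle's end face it is 32 mm above it.
- spindle_top (a point): Centre of the upper end of the upright steel spindle, 26 mm above the shoulder; axes as the stand's. Spindle 29 mm in diameter, 2 mm chamfer at the top. One open keyway, 9 mm wide, 6 mm deep, runs full length. It faces the stand's -x side turned up to 0.7 rad either way: this angle is not measured, find it by feel or by eye. The tab enters within about 0.1 rad of it.
- spindle_stand: Fixed aluminium stand; origin at the centre of its underside. Base plate 88 x 88 x 12 mm, round pedestal of 40 mm diameter (50 mm at its foot) up to the shoulder, small brake screw sticking out to 35 mm from the axis on its -x side, 23 mm up. The brake holds the spindle: it does not turn under light load. Stand and spindle may not be loaded with more than 30 N.
- weight_mid (a point): Centre of a loose brass gauge weight, 26 mm in diameter, 38 mm high; bystander.
- loupe_mid (a point): Centre of a loose black loupe, 37 mm in diameter, 40 mm high; bystander.
- screw_mid (a point): Centre of a loose thumb screw standing on its knurled head, 22 mm in diameter, 25 mm high; bystander.
Not all that is in view belongs to the job. What is shaped like the part that bears hub_mid but yellow is not meant.

How it is judged:
By the outcome, as a careful person would: the job done as asked, in the order asked, and still so for the second after the job is handed in, with the robot touching nothing.
It also fails if it takes over 61 s, if anything falls off the work surface, if the arm or the gripper's body presses on something with over 40 N, if the wrist force passes 120 N, or if a joint passes its speed limit or range.

## Working session

There is one attempt and no reset: what is moved stays moved. The work goes in short steps, Python scripts to look and compute and a tool call to move; the robot and the scene stay as the last step left them, time stands still between calls to the robot, and variables do not carry over. Pictures are saved under pics/ and viewed, about 8 in all and at most 12, crops included, and the job is handed in when it is done.

Besides the shell and the picture viewer there is one more tool, called after "Emit:" by a JSON object that holds its "name" and its "arguments". carry_out: Moves the arm, as the interface text tells. Its arguments: {"type":"object","properties":{"targets":{"type":"array","items":{"type":"array","items":{"type":"number","minimum":-1,"maximum":1}}},"force":{"type":"number"}},"required":["targets"]}

```bash
mkdir -p pics; python3 - <<'E'
from bench import manip
import cv2,pickle
d={}
for n in("side","top"):
    s=manip.snapshot(n); d[n]=s; cv2.imwrite(f"pics/{n}0.png",cv2.cvtColor(s["pixels"],cv2.COLOR_RGB2BGR)); print(n,s["K"],s["eye"],s["attitude"])
pickle.dump(d,open("s0.pkl","wb"))
print(manip.sense())
E
```

```text
side [[526.10587268   0.         280.93047319]
 [  0.         526.10587268 212.1314465 ]
 [  0.           0.           1.        ]] [ 511.33817237 1036.6367317   564.63470135] [-0.01559746  0.85275289 -0.52207735  0.00211457]
top [[416.89168706   0.         278.89897592]
 [  0.         416.89168706 214.61894057]
 [  0.           0.           1.        ]] [ 393.40987461   79.68763484 1085.20457293] [ 0.71342233 -0.69716319  0.0548772  -0.04450345]
{'t': 0.1, 'joints': array([-1.35411999e+00,  3.59443028e-01,  1.51132178e+00,  9.33181592e-06,
        1.27250358e+00, -1.15153170e-01]), 'joint_vel': array([-0.0006245 , -0.00124316, -0.00330899,  0.00049137, -0.00097052,
        0.00068471]), 'joint_efforts': array([ 1.01124431e-03, -5.16355205e+01, -2.71407831e+01,  6.77499874e-02,
        2.76416220e-02, -2.93516132e-05]), 'position': array([ 195.29449028, -566.66589789,  221.88859299]), 'ee_rot': array([-0.69736958, -0.11737279,  0.6974234 , -0.11618907]), 'wrist_force': array([-0.3967903 , -0.45109252, -0.15056431]), 'torque': array([-0.02880985, -0.0231484 , -0.0441435 ]), 'finger_gap': 87.89530295344458}
```

View pics/side0.png

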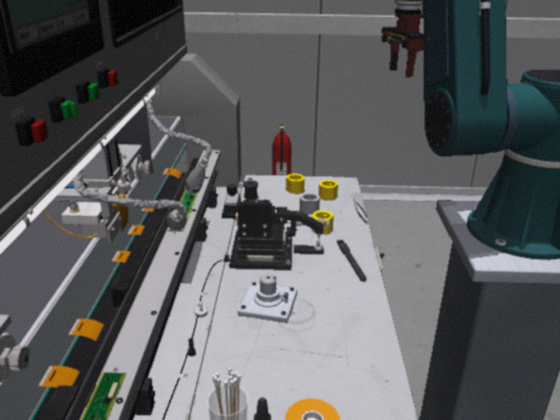

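View pics/top0.png

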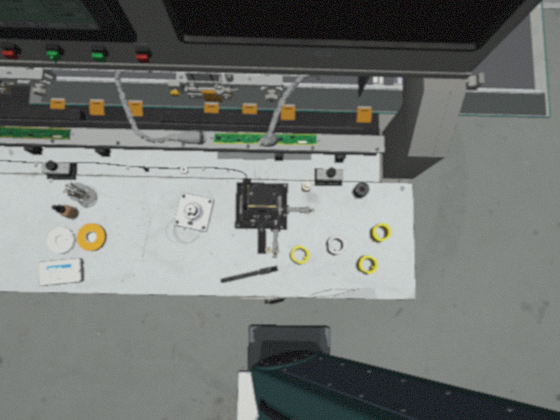

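Side view: stand near (268,300), grey hub near (310,203) between yellow ones. Top view: grey hub near (335,246), stand near (194,211). Next I take enlarged crops.

```bash
cat > h.py <<'E'
import numpy as np, pickle, cv2
from scipy.spatial.transform import Rotation as R
d=pickle.load(open("s0.pkl","rb"))
def hit(c,u,v,z,d=d):
    s=d[c]; r=R.from_quat(s["attitude"]).apply(np.linalg.inv(s["K"])@[u,v,1]); return s["eye"]+r*(z-s["eye"][2])/r[2]
def proj(c,p,d=d):
    s=d[c]; q=s["K"]@R.from_quat(s["attitude"]).inv().apply(np.array(p,float)-s["eye"]); return q[:2]/q[2]
def crop(c,u,v,w,h,k,d=d):
    im=cv2.cvtColor(d[c]["pixels"],cv2.COLOR_RGB2BGR)[v:v+h,u:u+w]
    return cv2.resize(im,None,fx=k,fy=k,interpolation=cv2.INTER_CUBIC)
E
python3 - <<'E'
from h import *
a=np.hstack([crop("top",170,187,50,50,8),crop("top",310,221,50,50,8)])
b=np.hstack([crop("side",235,265,66,33,6),crop("side",277,180,66,33,6)])
b=cv2.resize(b,(800,198))
cv2.imwrite("pics/c1.png",np.vstack([a,b]))
print(hit("top",335,246,36),hit("top",194,211,56),hit("side",310,203,18),hit("side",268,278,56))
E
```

```text
[465.70326053 -77.25757794  36.        ] [543.29784711 277.58290767  56.        ] [467.83868865 -84.55321703  18.        ] [548.50243095 289.16620461  56.        ]
```

View pics/c1.png

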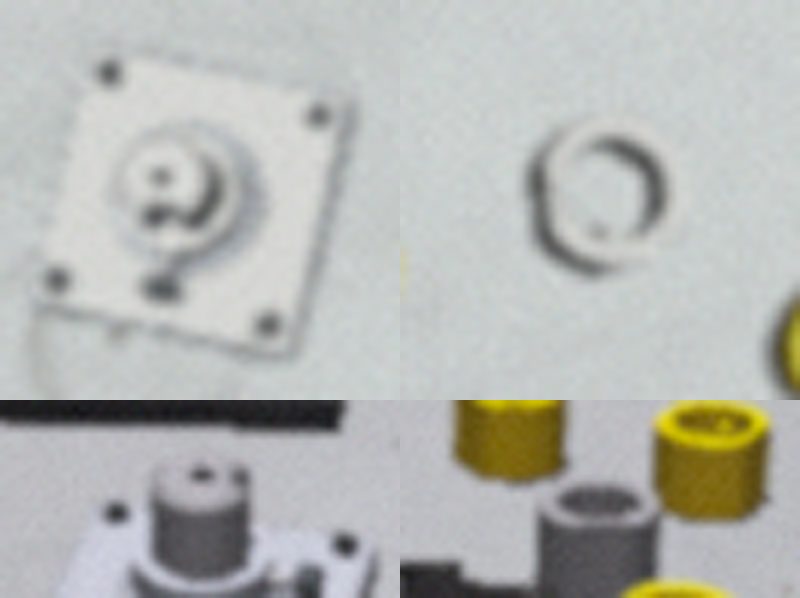

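```bash
python3 - <<'E'
from bench import manip
from h import *
for n in("side","top"):
    d[n]["pixels"]=np.clip(np.mean([manip.snapshot(n)["pixels"].astype(float) for _ in range(8)],0),0,255).astype(np.uint8)
pickle.dump(d,open("s0.pkl","wb"))
def L(c,u,v,w,h,k):
    im=cv2.cvtColor(d[c]["pixels"],cv2.COLOR_RGB2BGR)[v:v+h,u:u+w]
    return cv2.resize(im,None,fx=k,fy=k,interpolation=cv2.INTER_LANCZOS4)
a=np.hstack([L("top",178,195,25,20,16),L("top",323,236,25,20,16)])
b=np.hstack([L("side",255,270,28,18,14),L("side",296,192,28,18,14)]); b=cv2.resize(b,(784,252))
a=cv2.resize(a,(800,320)); o=np.zeros((572,800,3),np.uint8); o[:320]=a;o[320:,:784]=b
cv2.imwrite("pics/c2.png",o)
E
```

```text
(no output)
```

View pics/c2.png

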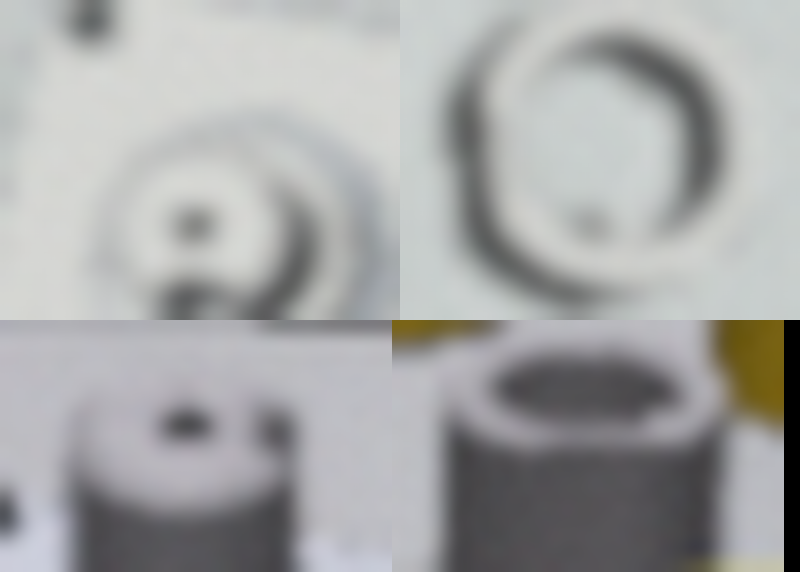

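Crop c2: spindle centre hole at top (193,225) and side (187,424); keyway at (195,298) and (272,432), i.e. roughly towards the stand's -x. The hub bore centre in the top view is about (624,134). A flat is visible facing left in the top view, and the tab is near (590,220). I turn these into positions and overlay them.

```bash
cat >> h.py <<'E'
def tri(a,b):
    A=[];B=[]
    for c,(u,v) in(("top",a),("side",b)):
        s=d[c]; r=R.from_quat(s["attitude"]).apply(np.linalg.inv(s["K"])@[u,v,1]); r/=np.linalg.norm(r); P=np.eye(3)-np.outer(r,r); A.append(P);B.append(P@s["eye"])
    x=np.linalg.lstsq(np.vstack(A),np.hstack(B),rcond=None)[0]; return x,np.linalg.norm(np.vstack(A)@x-np.hstack(B))
E
python3 - <<'E'
from h import *
T=lambda x,y,u0,v0,k:(u0+x/k-.5,v0+y/k-.5)
print("spindle",tri(T(193,225,178,195,16),T(187,424-320,255,270,14)))
for z in (56,):
  for c,p,q in(("top",T(193,225,178,195,16),T(195,298,178,195,16)),("side",T(187,104,255,270,14),T(272,112,255,270,14))):
    a,b=hit(c,*p,z),hit(c,*q,z); print(c,a,b-a,np.arctan2(*(b-a)[1::-1]),np.linalg.norm(b-a))
# stand holes (8x crop c1), z=12
H=[hit("top",*T(x,y,170,187,8),12) for x,y in((109,72),(318,116),(57,280),(268,325))]
print("stand",np.mean(H,0)); 
ax=(H[2]+H[3]-H[0]-H[1]); ay=(H[0]+H[2]-H[1]-H[3]); print("stand -x ang",np.arctan2(ax[1],ax[0]),"y ang-90",np.arctan2(ay[1],ay[0])-np.pi/2)
print("bore top",hit("top",*T(224,134,323,236,16),36)," side bore",hit("side",*T(585-392,388-320,296,192,14),36))
print("tab top",hit("top",*T(190,222,323,236,16),30)," side", hit("side",*T(660-392,415-320,296,192,14),30))
E
```

```text
spindle (array([548.83629887, 288.54362063,  57.77054558]), np.float64(0.07986601905812107))
top [549.1612937  288.90256918  56.        ] [-11.46095768  -0.90433388   0.        ] -3.062850190436833 11.496580828364463
side [548.91064705 285.94475815  56.        ] [-1.04499125e+01  1.23416008e+00  5.68434189e-14] 3.0240347769998257 10.522538820991455
stand [549.06422697 288.57652369  12.        ]
stand -x ang 2.9543335586392105 y ang-90 -0.18622387047795264
bore top [471.14868064 -81.03336228  36.        ]  side bore [470.22533675 -83.15506316  36.        ]
tab top [457.53786693 -76.59495167  30.        ]  side [457.31428976 -85.91559679  30.        ]
```

```bash
cat > fit.py <<'E'
from h import *
from scipy.optimize import minimize
def outl(x,y,w,z,fl=True,r=24):
    a=np.linspace(0,2*np.pi,240,endpoint=False); p=np.c_[r*np.cos(a),r*np.sin(a)]
    if fl: p[:,1]=np.clip(p[:,1],-21,21)
    c,s=np.cos(w),np.sin(w); p=p@np.array([[c,s],[-s,c]]); return np.c_[p+[x,y],np.full(240,z)]
def P(c,p,k,o):
    s=d[c]; q=(R.from_quat(s["attitude"]).inv().apply(p-s["eye"]))@s["K"].T; return np.round(((q[:,:2]/q[:,2:]-o+.5)*k-.5)*16).astype(np.int32)
def render(c,x,y,w,o,sz,k=8,z0=0,dark=(0,60)):
    m=np.ones((sz*k,sz*k),np.float32)*.8
    F=lambda p,v,m=m:cv2.fillPoly(m,[p],v,shift=4)
    t,b=outl(x,y,w,z0+36),outl(x,y,w,z0)
    F(cv2.convexHull(np.vstack([P(c,t,k,o),P(c,b,k,o)])),.3)
    F(P(c,t,k,o),.8)
    bt=np.zeros_like(m);bb=np.zeros_like(m)
    F(P(c,outl(x,y,w,z0+36,False,16.3),k,o),1,bt);F(P(c,outl(x,y,w,z0,False,16.3),k,o),1,bb)
    m[(bt>0)&(bb==0)]=.3
    return cv2.GaussianBlur(cv2.resize(m,(sz,sz),interpolation=cv2.INTER_AREA),(0,0),.6)
def score(c,x,y,w,o,sz):
    im=cv2.cvtColor(d[c]["pixels"],cv2.COLOR_RGB2GRAY)[o[1]:o[1]+sz,o[0]:o[0]+sz].astype(float)
    return np.corrcoef(im.ravel(),render(c,x,y,w,np.array(o),sz).ravel())[0,1]
E
python3 - <<'E'
from fit import *
for w0 in np.arange(-.9,.91,.15):
    r=minimize(lambda p:-score("top",p[0],p[1],w0,(322,233),27),[471,-82],method="Nelder-Mead",options=dict(xatol=.2,fatol=1e-4,initial_simplex=[[471,-82],[473,-82],[471,-80]]))
    print(round(w0,2),r.x.round(1),round(-r.fun,4))
E
```

```text
-0.9 [469.9 -81.1] 0.9278
-0.75 [469.8 -80.9] 0.9201
-0.6 [470.  -80.7] 0.9138
-0.45 [469.9 -80.6] 0.917
-0.3 [469.9 -80.3] 0.9277
-0.15 [470.  -80.2] 0.9435
0.0 [469.8 -80.3] 0.9675
0.15 [469.9 -80.3] 0.971
0.3 [469.6 -80.3] 0.9611
0.45 [469.5 -80.4] 0.94
0.6 [469.4 -80.4] 0.9189
0.75 [469.1 -80.7] 0.9052
0.9 [469.1 -80.7] 0.9016
```

Hub pose: about (470,-81), yaw about +0.12. Spindle: about (549,288.5), keyway azimuth about π. Now a helper for the move units, and the height of the black device.

```bash
cat > go.py <<'E'
import sys
from bench import manip
import numpy as np
from scipy.spatial.transform import Rotation as R
# usage: go.py x y z yaw  (yaw: azimuth of hub frame; tool y axis along +-hub y)
s=manip.sense(); r=R.from_quat(s["ee_rot"]); M=r.as_matrix()
print("t",round(s["t"],2),"pos",s["position"].round(1),"q1,q6",s["joints"][[0,5]].round(2),"gap",round(s["finger_gap"],1),"F",s["wrist_force"].round(1),"Tq",s["torque"].round(2))
print("tool x",M[:,0].round(3),"y",M[:,1].round(3),"yaw(mod pi)",round((np.arctan2(M[1,1],M[0,1])-np.pi/2+np.pi/2)%np.pi-np.pi/2,3))
if len(sys.argv)>4:
    x,y,z,w=map(float,sys.argv[1:5]); ty=np.array([-np.sin(w),np.cos(w),0]); 
    if ty@M[:,1]<0: ty=-ty
    tx=np.array([0,0,-1.]); G=np.c_[tx,ty,np.cross(tx,ty)]
    print("shift",(M.T@(np.array([x,y,z])-s["position"])/250).round(4),"turn",((r.inv()*R.from_matrix(G)).as_rotvec()/np.radians(60)).round(4))
E
python3 go.py 470 -81 120 0.12
python3 -c "
from h import *
print(tri((262,198),(250,183)))
print([proj('side',(470,y,z)).round() for y,z in((-81,36),(100,100),(100,150))],hit('side',250,183,130))"
```

```text
t 0.9 pos [ 195.4 -567.3  222.7] q1,q6 [-1.35 -0.12] gap 87.7 F [ 0.   0.6 -0. ] Tq [-0.02 -0.04 -0.01]
tool x [ 0.  0. -1.] y [ 0.326 -0.945 -0.   ] yaw(mod pi) 0.332
shift [ 0.4108 -1.4812 -1.6719] turn [ 2.022e-01 -0.000e+00  1.000e-04]
(array([578.35771349, 106.9148963 , 148.68817741]), np.float64(20.657284894871758))
[array([309., 197.]), array([312., 207.]), array([313., 184.])] [596.92314589  59.10290486 130.        ]
```

Emit:
{"name": "carry_out", "arguments": {"targets": [[0,0.1,-0.88,-1,0.2,0,0],[0,0.1,-0.88,-1,0.2,0,0],[0,0.1,-0.88,-1,0.2,0,0],[0,0.1,-0.88,-1,0.2,0,0],[0,0.1,-0.88,-1,0.2,0,0],[0,0.1,-0.88,-1,0.2,0,0],[0,0.1,-0.88,-1,0.2,0,0],[0,0.1,-0.88,-1,0.2,0,0]]}}

```text
t: 1.7
position: [361.0, -273.9, 197.4]
ee_rot: [-0.706, -0.045, 0.706, -0.044]
wrist_force: [0.3, -0.5, 0.4]
finger_gap: 87.9
```

```bash
python3 go.py 470 -81 90 0.12
```

```text
t 1.7 pos [ 361.  -273.9  197.4] q1,q6 [-0.8   0.64] gap 87.9 F [ 0.3 -0.5  0.4] Tq [0.03 0.04 0.04]
tool x [-0.     0.002 -1.   ] y [ 0.126 -0.992 -0.002] yaw(mod pi) 0.127
shift [ 0.4311 -0.7095 -0.5299] turn [ 0.0062 -0.      0.0021]
```

Emit:
{"name": "carry_out", "arguments": {"targets": [[0,0.43,-0.71,-0.53,0,0,0],[0,0.43,-0.71,-0.53,0,0,0],[0,0.43,-0.71,-0.53,0,0,0],[0,0.43,-0.71,-0.53,0,0,0],[0,0.43,-0.71,-0.53,0,0,0],[0,0.43,-0.71,-0.53,0,0,0],[0,0.43,-0.71,-0.53,0,0,0],[0,0.43,-0.71,-0.53,0,0,0]]}}

```text
t: 2.5
position: [470.2, -82.3, 90.8]
ee_rot: [0.706, 0.045, -0.706, 0.044]
wrist_force: [0.4, -0.4, 0.1]
finger_gap: 87.4
```

```bash
cat > pic.py <<'E'
import sys
from bench import manip
from h import *
# pic.py out x y z half(px top) half(px side)
o,x,y,z,a,b=sys.argv[1],*map(float,sys.argv[2:7]); ims=[]
for c,h in(("top",int(a)),("side",int(b))):
    d[c]=dict(manip.snapshot(c)); d[c]["pixels"]=np.mean([d[c]["pixels"]]+[manip.snapshot(c)["pixels"] for _ in range(3)],0).astype(np.uint8)
    u,v=np.round(proj(c,(x,y,z))).astype(int); print(c,"crop origin",u-h,v-h,"scale",400/(2*h))
    im=cv2.cvtColor(d[c]["pixels"],cv2.COLOR_RGB2BGR)[v-h:v+h,u-h:u+h]; ims.append(cv2.resize(im,(400,400),interpolation=cv2.INTER_CUBIC))
cv2.imwrite(f"pics/{o}.png",np.hstack(ims)); pickle.dump(d,open("s1.pkl","wb"))
E
python3 go.py 470 -81 4 0.12; python3 pic.py a1 470 -81 30 40 40
```

```text
t 2.5 pos [470.2 -82.3  90.8] q1,q6 [-0.32  1.12] gap 87.4 F [ 0.4 -0.4  0.1] Tq [-0.04  0.02 -0.01]
tool x [ 0.     0.001 -1.   ] y [ 0.126 -0.992 -0.001] yaw(mod pi) 0.126
shift [ 3.47e-01 -5.00e-03  2.00e-04] turn [ 0.0056 -0.0005  0.0012]
top crop origin 296 204 scale 5.0
side crop origin 269 159 scale 5.0
```

View pics/a1.png

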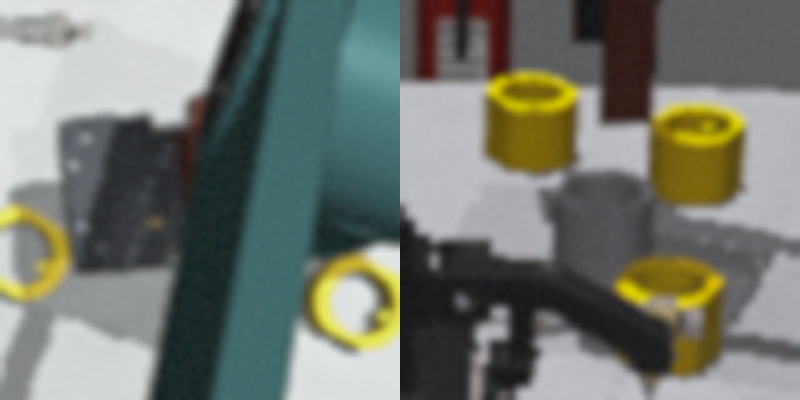

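```bash
python3 -c "
from h import *
for p in((464,-33,91),(470,-82,91),(476,-132,91),(470,-81,36)):
  q=proj('side',p); print(p,q.round(1),((q-[269,159]+.5)*5).round())"
```

```text
(464, -33, 91) [313.5 183.7] [225. 126.]
(470, -82, 91) [310.3 175. ] [209.  82.]
(476, -132, 91) [307.3 166.7] [194.  41.]
(470, -81, 36) [309.4 196.8] [204. 191.]
```

Emit:
{"name": "carry_out", "arguments": {"targets": [[0,0.1,-0.003,-0.004,0,0,0],[0,0.2,-0.003,-0.004,0,0,0],[0,0.28,-0.003,-0.004,0,0,0],[0,0.343,-0.003,-0.004,0,0,0],[0,0.343,-0.003,-0.004,0,0,0],[0,0.343,-0.003,-0.004,0,0,0]], "force": 8}}

```text
t: 3.5
position: [470.7, -80.5, 4.9]
ee_rot: [-0.706, -0.045, 0.706, -0.044]
wrist_force: [0.1, -0.4, 0.5]
finger_gap: 87.8
```

Emit:
{"name": "carry_out", "arguments": {"targets": [[1,0,0,0,0,0,0],[1,0,0,0,0,0,0],[1,0,0,0,0,0,0],[1,0,0,0,0,0,0],[1,0,0,0,0,0,0],[1,0,0,0,0,0,0],[1,0,0,0,0,0,0],[1,0,0,0,0,0,0]], "force": 8}}

```text
t: 4.3
position: [470.8, -80.5, 5.0]
ee_rot: [-0.706, -0.045, 0.706, -0.044]
wrist_force: [0.4, 1.1, 2.8]
finger_gap: 42.6
```

```bash
python3 go.py
```

```text
t 4.3 pos [470.8 -80.5   5. ] q1,q6 [-0.32  1.13] gap 42.6 F [0.4 1.1 2.8] Tq [0.07 0.06 0.09]
tool x [-0.     0.002 -1.   ] y [ 0.125 -0.992 -0.002] yaw(mod pi) 0.125
```

Emit:
{"name": "carry_out", "arguments": {"targets": [[1,0,0,0,0,0,0],[1,0,0,0,0,0,0],[1,0,0,0,0,0,0],[1,-0.04,0,0,0,0,0],[1,-0.12,0,0,0,0,0],[1,-0.3,0,0,0,0,0],[1,-0.5,0,0,0,0,0],[1,-0.7,0,0,0,0,0],[1,-0.85,0,0,0,0,0],[1,-0.92,0,0,0,0,0],[1,-0.92,0,0,0,0,0],[1,-0.92,0,0,0,0,0]], "force": 30}}

```text
t: 5.5
position: [470.3, -80.8, 234.7]
ee_rot: [-0.706, -0.045, 0.706, -0.044]
wrist_force: [0.1, -0.7, -1.6]
finger_gap: 42.7
```

```bash
python3 go.py 520 260 230 0
```

```text
t 5.5 pos [470.3 -80.8 234.7] q1,q6 [-0.32  1.13] gap 42.7 F [ 0.1 -0.7 -1.6] Tq [ 0.05  0.03 -0.  ]
tool x [-0.     0.002 -1.   ] y [ 0.125 -0.992 -0.002] yaw(mod pi) 0.125
shift [ 0.0218 -1.3275 -0.3679] turn [0.1198 0.0003 0.0021]
```

Emit:
{"name": "carry_out", "arguments": {"targets": [[1,0,-0.1,-0.03,0.06,0,0],[1,0,-0.25,-0.06,0.12,0,0],[1,0,-0.4,-0.1,0.12,0,0],[1,0,-0.55,-0.15,0.12,0,0],[1,0,-0.7,-0.19,0.12,0,0],[1,0,-0.85,-0.24,0.12,0,0],[1,0,-0.95,-0.26,0.12,0,0],[1,0,-1,-0.28,0.12,0,0],[1,0,-1,-0.28,0.12,0,0]]}}

```text
t: 6.4
position: [507.8, 176.9, 233.6]
ee_rot: [-0.706, -0.001, 0.708, -0.0]
wrist_force: [-0.4, -1.1, -1.4]
finger_gap: 42.2
```

```bash
python3 go.py 549 288.6 110 0
```

```text
t 6.4 pos [507.8 176.9 233.6] q1,q6 [0.21 1.77] gap 42.2 F [-0.4 -1.1 -1.4] Tq [ 0.02 -0.02  0.07]
tool x [-0.003  0.002 -1.   ] y [ 0.002 -1.    -0.002] yaw(mod pi) 0.002
shift [ 0.4945 -0.4459 -0.1673] turn [0.0017 0.0031 0.0015]
```

Emit:
{"name": "carry_out", "arguments": {"targets": [[1,0,-0.12,-0.05,0,0,0],[1,0,-0.28,-0.1,0,0,0],[1,0,-0.4,-0.15,0,0,0],[1,0,-0.446,-0.167,0,0,0],[1,0.06,-0.446,-0.167,0,0,0],[1,0.2,-0.446,-0.167,0,0,0],[1,0.35,-0.446,-0.167,0,0,0],[1,0.5,-0.446,-0.167,0,0,0],[1,0.58,-0.446,-0.167,0,0,0],[1,0.62,-0.446,-0.167,0,0,0],[1,0.62,-0.446,-0.167,0,0,0],[1,0.62,-0.446,-0.167,0,0,0]]}}

```text
t: 7.6
position: [549.6, 288.1, 79.4]
ee_rot: [-0.706, -0.001, 0.708, 0.0]
wrist_force: [-0.5, 0.1, -0.7]
finger_gap: 42.6
```

```bash
python3 go.py 549 288.6 62 0; python3 pic.py a2 549 288 60 25 25
```

```text
t 7.6 pos [549.6 288.1  79.4] q1,q6 [0.37 1.94] gap 42.6 F [-0.5  0.1 -0.7] Tq [ 0.04 -0.02 -0.03]
tool x [-0.002  0.002 -1.   ] y [ 0.001 -1.    -0.002] yaw(mod pi) 0.001
shift [ 0.0698 -0.0018  0.002 ] turn [0.0011 0.0022 0.0016]
top crop origin 165 183 scale 8.0
side crop origin 243 251 scale 8.0
```

View pics/a2.png

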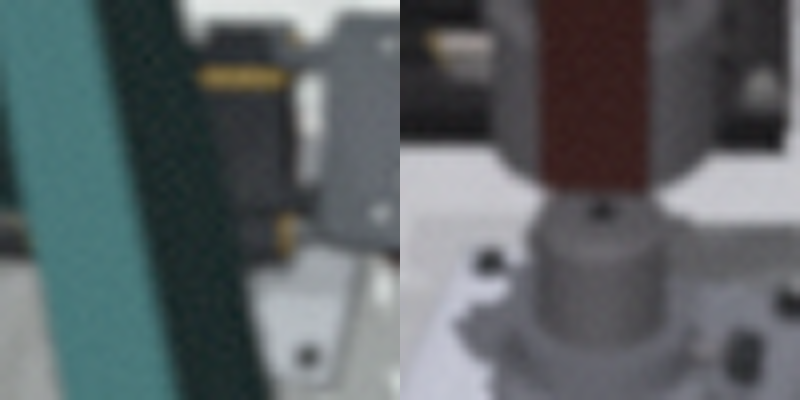

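Side view: hub centre at column 605, spindle at 601.5. Allowing for slant, the hub sits about 1.3 mm towards -x, so I correct that and descend carefully.

Emit:
{"name": "carry_out", "arguments": {"targets": [[1,0.03,-0.002,-0.005,0,0,0],[1,0.055,-0.002,-0.005,0,0.002,0.002],[1,0.068,-0.002,-0.005,0,0.002,0.002],[1,0.074,-0.002,-0.005,0,0.002,0.002],[1,0.078,-0.002,-0.005,0,0.002,0.002],[1,0.078,-0.002,-0.005,0,0.002,0.002]]}}

```text
t: 8.6
position: [550.2, 289.4, 59.5]
ee_rot: [-0.707, -0.001, 0.707, -0.001]
wrist_force: [-0.1, -0.1, -1.3]
finger_gap: 42.3
```

```bash
python3 go.py 550.8 288.5 54 0
```

```text
t 8.6 pos [550.2 289.4  59.5] q1,q6 [0.37 1.94] gap 42.3 F [-0.1 -0.1 -1.3] Tq [-0.01  0.    0.02]
tool x [-0.001 -0.    -1.   ] y [ 0.002 -1.     0.   ] yaw(mod pi) 0.002
shift [ 0.0219  0.0035 -0.0024] turn [ 0.002   0.0006 -0.0003]
```

Emit:
{"name": "carry_out", "arguments": {"targets": [[1,0.004,0.002,-0.001,0,0,0],[1,0.008,0.002,-0.001,0,0,0],[1,0.012,0.002,-0.001,0,0,0],[1,0.016,0.002,-0.001,0,0,0],[1,0.02,0.002,-0.001,0,0,0],[1,0.02,0.002,-0.001,0,0,0]]}}

```text
t: 9.2
position: [550.3, 288.9, 54.3]
ee_rot: [-0.707, -0.001, 0.707, -0.001]
wrist_force: [-0.3, 0.4, -1.1]
finger_gap: 42.4
```

```bash
python3 go.py 550.8 288.5 50 0
```

```text
t 9.2 pos [550.3 288.9  54.3] q1,q6 [0.37 1.94] gap 42.4 F [-0.3  0.4 -1.1] Tq [ 0.03 -0.    0.05]
tool x [-0.001 -0.    -1.   ] y [ 0.002 -1.     0.   ] yaw(mod pi) 0.002
shift [ 0.0174  0.0015 -0.0019] turn [ 0.002   0.0007 -0.0003]
```

Emit:
{"name": "carry_out", "arguments": {"targets": [[1,0.006,0,0,0,0,0],[1,0.012,0,0,0,0,0],[1,0.016,0,0,0,0,0],[1,0.02,0,0,0,0,0],[1,0.022,0,0,0,0,0],[1,0.022,0,0,0,0,0]]}}

```text
t: 9.8
position: [550.3, 288.8, 48.7]
ee_rot: [-0.707, -0.001, 0.707, -0.001]
wrist_force: [-0.0, 1.2, -1.8]
finger_gap: 42.1
```

```bash
python3 go.py 550.8 288.5 47 0
```

```text
t 9.8 pos [550.3 288.8  48.7] q1,q6 [0.37 1.94] gap 42.1 F [-0.   1.2 -1.8] Tq [ 0.04 -0.03  0.01]
tool x [-0.001 -0.    -1.   ] y [ 0.002 -1.     0.   ] yaw(mod pi) 0.002
shift [ 0.0069  0.0012 -0.0022] turn [ 0.0019  0.001  -0.0004]
```

Emit:
{"name": "carry_out", "arguments": {"targets": [[1,0.004,0,0,0,0,0],[1,0.008,0,0,0,0,0],[1,0.008,0,0,0,0,0]]}}

```text
t: 10.1
position: [550.2, 288.8, 46.6]
ee_rot: [-0.707, -0.001, 0.708, -0.001]
wrist_force: [0.9, 0.2, -1.3]
finger_gap: 42.2
```

Emit:
{"name": "carry_out", "arguments": {"targets": [[1,0.004,0,0,0,0,0],[1,0.008,0,0,0,0,0],[1,0.008,0,0,0,0,0]]}}

```text
t: 10.4
position: [550.0, 288.7, 44.4]
ee_rot: [-0.707, -0.0, 0.708, -0.001]
wrist_force: [0.4, -0.4, -1.5]
finger_gap: 41.9
```

```bash
python3 go.py 550.8 288.5 40 0
```

```text
t 10.4 pos [550.  288.7  44.4] q1,q6 [0.37 1.94] gap 41.9 F [ 0.4 -0.4 -1.5] Tq [-0.05  0.   -0.01]
tool x [-0.001 -0.001 -1.   ] y [ 0.002 -1.     0.001] yaw(mod pi) 0.002
shift [ 0.0176  0.0009 -0.0031] turn [ 0.0019  0.0014 -0.0006]
```

Emit:
{"name": "carry_out", "arguments": {"targets": [[1,0.005,0,-0.002,0,0,0],[1,0.01,0,-0.002,0,0,0],[1,0.015,0,-0.002,0,0,0],[1,0.02,0,-0.002,0,0,0],[1,0.024,0,-0.002,0,0,0],[1,0.028,0,-0.002,0,0,0],[1,0.028,0,-0.002,0,0,0]]}}

```text
t: 11.1
position: [550.4, 288.7, 37.2]
ee_rot: [-0.707, -0.0, 0.708, -0.001]
wrist_force: [-0.3, -0.3, -1.4]
finger_gap: 42.1
```

```bash
python3 go.py 550 288.5 35 0
```

```text
t 11.1 pos [550.4 288.7  37.2] q1,q6 [0.37 1.94] gap 42.1 F [-0.3 -0.3 -1.4] Tq [ 0.04  0.06 -0.02]
tool x [-0.002 -0.001 -1.   ] y [ 0.002 -1.     0.001] yaw(mod pi) 0.002
shift [0.0089 0.0007 0.0016] turn [ 0.002   0.0016 -0.0007]
```

Tab is well past the end-face level with no reaction force, so it is in the keyway. Final 2 mm to the shoulder.

Emit:
{"name": "carry_out", "arguments": {"targets": [[1,0.003,0,0,0,0,0],[1,0.006,0,0,0,0,0],[1,0.008,0,0,0,0,0],[1,0.008,0,0,0,0,0]]}}

```text
t: 11.5
position: [550.4, 288.7, 35.1]
ee_rot: [-0.706, -0.0, 0.708, -0.001]
wrist_force: [0.6, 0.7, -1.2]
finger_gap: 42.4
```

```bash
python3 go.py 550 288.5 35 0
```

```text
t 11.5 pos [550.4 288.7  35.1] q1,q6 [0.37 1.94] gap 42.4 F [ 0.6  0.7 -1.2] Tq [-0.   -0.05  0.03]
tool x [-0.002 -0.001 -1.   ] y [ 0.002 -1.     0.001] yaw(mod pi) 0.002
shift [0.0005 0.0006 0.0015] turn [ 0.002   0.0017 -0.0008]
```

Emit:
{"name": "carry_out", "arguments": {"targets": [[1,0.002,0,0,0,0,0],[1,0.003,0,0,0,0,0],[1,0.003,0,0,0,0,0]]}}

```text
t: 11.8
position: [550.5, 288.7, 34.9]
ee_rot: [-0.707, -0.0, 0.708, -0.001]
wrist_force: [-1.9, 0.0, 4.7]
finger_gap: 42.2
```

```bash
python3 go.py; python3 pic.py a3 549 288 60 25 25
```

```text
t 11.8 pos [550.5 288.7  34.9] q1,q6 [0.37 1.94] gap 42.2 F [-1.9  0.   4.7] Tq [-0.08  0.28 -0.02]
tool x [-0.002 -0.001 -1.   ] y [ 0.002 -1.     0.001] yaw(mod pi) 0.002
top crop origin 165 183 scale 8.0
side crop origin 243 251 scale 8.0
```

View pics/a3.png

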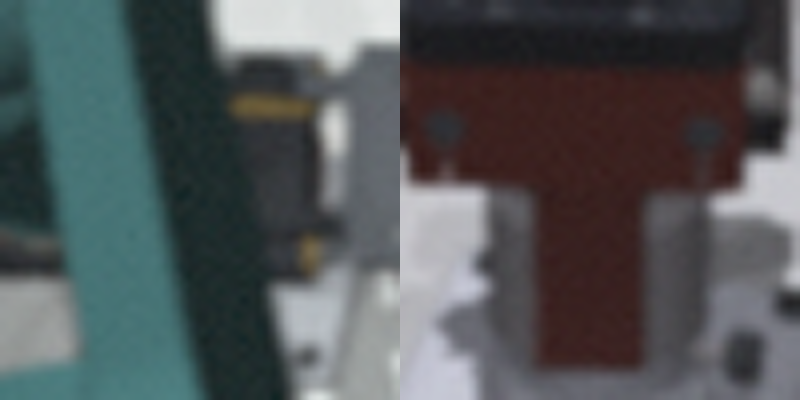

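Contact of about 6 N at TCP z about 35, which is the expected home height (hub bottom at 30). The side view shows the hub sitting on the shoulder. Releasing.

Emit:
{"name": "carry_out", "arguments": {"targets": [[0.3,0,0,0,0,0,0],[0.3,0,0,0,0,0,0],[0.3,0,0,0,0,0,0],[0.3,0,0,0,0,0,0],[0.3,0,0,0,0,0,0],[0.3,0,0,0,0,0,0]]}}

```text
t: 12.8
position: [550.5, 288.7, 34.8]
ee_rot: [-0.707, -0.0, 0.708, -0.001]
wrist_force: [-0.1, -0.5, 0.5]
finger_gap: 61.2
```

```bash
python3 go.py
```

```text
t 12.8 pos [550.5 288.7  34.8] q1,q6 [0.37 1.94] gap 61.2 F [-0.1 -0.5  0.5] Tq [ 0.03  0.06 -0.02]
tool x [-0.002 -0.001 -1.   ] y [ 0.002 -1.     0.001] yaw(mod pi) 0.002
```

Emit:
{"name": "carry_out", "arguments": {"targets": [[0.3,-0.05,0,0,0,0,0],[0.3,-0.15,0,0,0,0,0],[0.3,-0.3,0,0,0,0,0],[0.3,-0.5,0,0,0,0,0],[0.3,-0.7,0,0,0,0,0],[0.3,-0.9,0,0,0,0,0],[0.3,-0.96,0,0,0,0,0],[0.3,-0.96,0.2,0.2,0,0,0],[0.3,-0.96,0.4,0.3,0,0,0],[0.3,-0.96,0.6,0.4,0,0,0],[0.3,-0.96,0.8,0.4,0,0,0],[0.3,-0.96,1,0.4,0,0,0],[0.3,-0.96,1,0.4,0,0,0],[0.3,-0.96,1,0.4,0,0,0]]}}

```text
t: 14.2
position: [450.9, 35.7, 276.2]
ee_rot: [-0.707, 0.001, 0.707, 0.0]
wrist_force: [-0.1, 0.4, -0.6]
finger_gap: 61.6
```

```bash
python3 go.py; python3 pic.py a4 549 288 60 25 25
```

```text
t 14.2 pos [450.9  35.7 276.2] q1,q6 [-0.07  1.5 ] gap 61.6 F [-0.1  0.4 -0.6] Tq [ 0.07  0.03 -0.  ]
tool x [-0.    -0.002 -1.   ] y [-0.002 -1.     0.002] yaw(mod pi) -0.002
top crop origin 165 183 scale 8.0
side crop origin 243 251 scale 8.0
```

View pics/a4.png

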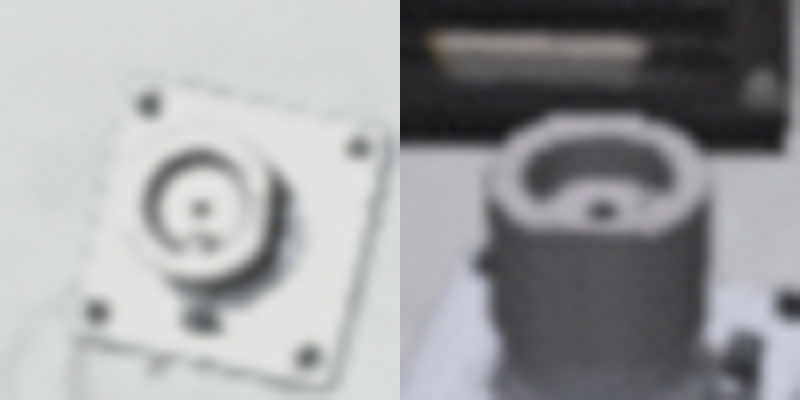

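Both views show the hub level on the shoulder. The spindle end and its centre hole (top view 200,208; side view 602,208) lie well below the hub's rim, with the tab over the keyway near (203,242). Handing in.

```bash
python3 -c "
from bench import manip
print(manip.hand_in())"
```

```text
the job is handed in; nothing more can be done
None
```

The grey hub is on the spindle, fully home on the shoulder, and I let it go and handed the job in at about 14.4 s.

- **Fit:** I gripped the hub on its flats and lowered it in small steps, watching the wrist force. The keyway, judged by eye to face roughly the robot (azimuth about π), was right at the first try, so I did not have to turn the hub to search for it. The tab passed the spindle's end face with no reaction force. The hub then met the shoulder at the expected height (TCP z about 35 mm, hub bottom at 30 mm) with about 6 N.
- **Last checks:** After release the wrist force was close to zero. The final pictures show the hub level on the shoulder, with the spindle end well below its rim and the tab over the keyway.
- **Disagreements:** The pictures disagreed slightly before the fit. The two views differed by 1–3 mm on positions and by about 0.2 rad on the keyway. The visible tab gave inconsistent hub angles, so I trusted the flats instead. The hub's x also needed a correction of about 1 mm above the spindle.
- **Not checked:** I did not take a separate picture of the weight, the loupe and the thumb screw at the end. The arm did not work near them, and I felt no unexpected contact.

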